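# Tap the clamp wedge tight with the rubber mallet

## Robot

A 7-joint arm with a two-finger parallel gripper is mounted at the origin on the work surface. World frame = base frame: x ahead of the robot, y to its left, z up, the work surface at z = 0. Lengths are in m, angles in rad, forces in N, time in s.
With the tool pointing down it reaches from about 0.425 to 0.825 m from the base axis. Payload 3.6 kg.
Tool frame: the origin (TCP) lies on the centre line of the jaws, within the pads' length; the fingertips stand 17 mm ahead of it and the grasp point (between the pads) lies 2 mm behind it; z points along the fingers, y is the line along which they close (so a half turn about z gives the same grasp; the last joint's range is limited). The gripper opens to 93 mm and grips with 3 to 60 N. Pads are 15 mm wide; open, the fingers measure 128 mm over their backs; the gripper's body (75 mm by 188 mm) begins 65 mm behind the grasp point.
Start: joints at [1.282, 0.615, -0.013, 1.423, 0.008, 1.103, -0.04], TCP at [0.169, -0.628, 0.236] pointing down, gripper open.
Joint ranges: [-3.12, 3.12], [-0.3, 2.06], [-1.34, 1.32], [0.26, 2.42], [-1.36, 4.5], [0.01, 1.98], [-2.84, 2.84]. Speed limits (rad/s): [2.79, 2.79, 3.14, 3.14, 3.14, 3.14, 3.14].

## Interface

Orientations are given as a unit quaternion [x, y, z, w].
In Python, from rig import bot, viewer, finder gives the robot as it stands.
- The arm moves only by the tool drive_tool, never from a script. Its argument "series" is a list of rows, each a list of 3 entries, a list of its own where there are three numbers: the shift along the world's x, y, z each as a share of 30 cm, from -1 to 1, then the turn, a rotation vector about the world's x, y, z each as a share of 60 degrees, from -1 to 1, then the opening, from 0 (shut) to 1 (fully open). In form: [[[tx, ty, tz], [rx, ry, rz], grip], ...]. A call has 1 to 12 rows; each row is the pose to reach, as a shift and turn from the pose commanded when the call began; what a row does not reach only later rows make up. A row lasts 1/8 s, in which the tool goes at most 62.5 mm and 10.7 degrees, less where a joint would pass 70% of its speed; a pose out of reach is approached as far as the arm can. A call with a number of a shift or a turn outside -1 to 1 is refused whole. A call with a gripper value outside its range is refused whole. The fingers move at their own pace and stop on an object; "newtons" is the grip in N (left out, the last holds). Time passes only in rows, so rows that repeat a pose let the fingers close. It gives the time, the measured TCP pose, the force, the opening and the grip force at its end, in the units of the state.
- bot.read_state(): the state, without advancing time (a new reading comes with each control period).
- viewer.grab_frame(name): name is "scene" or "top"; returns the picture (400x640x3 uint8, red, green, blue); there is no depth.
- viewer.camera_model(name): a dict with "vfov" (degrees; the focal length in pixels is half the picture's height over the tangent of half this angle, whatever the lens; pixels are square), "cx", "cy" (the principal point, pixels), "dist_coeffs" ([k1, k2, p1, p2, k3] as OpenCV has them; the pictures are not rectified), "rvec" (rotation vector, rad) and "tvec" (3), from world to camera coordinates, as OpenCV has them. Camera axes: x right, y down, z forward; pixel columns grow to the right and rows downward; lengths in m; the calibration is good to about 2 mm. A picture is of the moment at which its call begins. camera_model takes no time and is no camera call.
- bot.close_job(): hands the job in; it is judged then, once.
Trained networks look in the newest picture that a camera, given by its name, has taken for a name from the list of things; names that differ only in an ending like _2 or _b are one class to them, and where a whole thing is asked for, a point or a joint stands for the part that bears it (a point fixed in the world has none). Each returns a list of dicts, best first, with "p" (0 to 1); they miss things now and then, are a little off and sometimes report something else, mostly with a low value. They report only what shows in the picture. A call takes as long as a camera call. They do not tell look-alikes from the thing itself.
- finder.boxes_of(target, camera): "at" ([column, row] in pixels, amid what is visible of it).
The state is a dict: "t": time; "q": joint angles; "dq": joint speeds; "tau": joint torques, N m; "ee_pos": TCP position; "ee_rot": TCP orientation; "force": force on the tool from outside, world axes, zero at the start; "wrist_torque": the same for the moment, N m; "width": finger opening in m; "grip_force": force on a finger pad.
Only numpy, scipy, OpenCV 4.12 (cv2) and the standard library are available. Lean on these libraries where they do the work, as an engineer would, in place of code of your own. Each camera call takes 0.05 s, during which the arm holds its last target. There are 200 camera calls.

## Task

The casting in the wooden wedge clamp is still loose: pick up the black rubber mallet by its handle and tap the yellow wedge in on its thick end, in two or more separate taps with the mallet drawn back off the wedge in between, until it goes no further and sits tight. Then lay the mallet flat on the bench and let go of it. Move the wedge with the mallet only, and leave the red-handled steel hammer where it lies.

Things in the scene. Friction and masses are not known exactly. Their poses are not given: they have to be found in the camera images.
- mallet: Black rubber mallet lying flat, wooden handle, 0.3 kg. Origin: on its underside below the grip point; x along the handle to the head (at first away from the robot), z up. Handle: flat-sided, 24 mm wide, 28 high, axis 22 above the underside, free from x=-80 to +40 mm; end knob 30x30x44 mm. Head: centre x=60, z=22; 40 along x, 44 high, striking faces at y=+45 and -45. May swap with the hammer.
- hammer: Bystander, not to be used: steel hammer with a round red handle, 240 mm long, lying along its own x (head at +x). Origin: centre of its underside.
- wedge (a joint): How far the yellow wedge is in (m): it starts from 0.000 to 0.020 and is tight against its stop at 0.050. It slides straight, resists with about 4 N (plus 10 N per m/s), does not spring back and stays where it is left.
- wedge_butt (a point): Centre of the yellow wedge's thick end face, to be tapped: 30x30 mm, 31 mm above the bench, moves with the wedge. Own y: the way to drive it (roughly to the robot's left), x roughly away from the robot, z up. The clamp, fixed, spans x=-45 to +115 mm of here, is 58 high; its near end lies 15 mm ahead of this face when tight, 45 to 65 at the start. The wedge closes a metal jaw on a white casting.
Not all that is in view belongs to the job. Of the things that look like the mallet, take the one that is farthest from the robot's base at the start.

How it is judged:
On the way, in this order (a step that is already met when the one before it is completed fails the run):
1. the mallet is lifted off the bench (height (world z) of mallet above 0.015 m), for 0.1 s.
2. a first tap of the mallet has driven the wedge at least 3 mm, not yet home (contact force between mallet and wedge above 0.5 N and distance of wedge_butt from where it was at the start of the episode above 0.003 m and value of joint wedge below 0.046 m).
3. the mallet is drawn back off the wedge, which is still short of home by 4 mm or more (contact force between mallet and wedge below 0.1 N and value of joint wedge below 0.046 m), for 0.15 s.
4. a further tap of the mallet has the wedge home, within 3 mm of its stop (contact force between mallet and wedge above 0.5 N and value of joint wedge above 0.047 m).
At the end, for the whole second after the job is handed in: The wedge is in to within 3 mm of its stop (0.047 or more), and the mallet lies at rest on the bench, its underside within 10 mm of the bench top and within 10 degrees of level, clear of the wedge (value of joint wedge above 0.047 m and height (world z) of mallet between -0.01 and 0.01 m and angle between mallet's own z axis and vertical below 0.17 rad and linear speed of mallet below 0.02 m/s and contact force between mallet and wedge below 0.1 N); the robot touches nothing.
It fails at once if the gripper or arm pushes the wedge (contact force between any of the fingers, the arm and wedge above 1 N).
It fails at once if the steel hammer is moved more than 30 mm (distance of hammer from where it was at the start of the episode above 0.03 m).
It also fails if it takes over 54 s, if anything falls off the work surface, if the arm or the gripper's body presses on something with over 40 N, if the wrist force passes 120 N, or if a joint passes its speed limit or range.

## Working session

There is one attempt and no reset: what is moved stays moved. The work goes in short steps, Python scripts to look and compute and a tool call to move; the robot and the scene stay as the last step left them, time stands still between calls to the robot, and variables do not carry over. Pictures are saved under pics/ and viewed, at most 10 in all, crops included, and the job is handed in when it is done.

Besides the shell and the picture viewer there is one more tool, called after "Emit:" in YAML: its name, and indented under it one key for each argument. drive_tool: Moves the arm, as the interface text tells. Shift numbers are shares of 30 cm and turn numbers shares of 60 degrees, none past 1 either way. Its arguments: {"type":"object","properties":{"series":{"type":"array","items":{"type":"array"}},"newtons":{"type":"number"}},"required":["series"]}

```bash
mkdir -p pics; cat > h.py <<'E'
import numpy as np, cv2
from rig import bot, viewer, finder
def cam(n):
    m=viewer.camera_model(n); f=200/np.tan(np.radians(m['vfov'])/2)
    K=np.array([[f,0,m['cx']],[0,f,m['cy']],[0,0,1.]])
    return K,np.array(m['dist_coeffs'],float),np.array(m['rvec'],float),np.array(m['tvec'],float)
def px2w(n,uv,z):
    K,d,r,t=cam(n); R=cv2.Rodrigues(r)[0]
    p=cv2.undistortPoints(np.array([[uv]],float),K,d)[0,0]
    c=-R.T@t; v=R.T@np.array([p[0],p[1],1]); return c+v*(z-c[2])/v[2]
def w2px(n,P):
    K,d,r,t=cam(n); return cv2.projectPoints(np.array(P,float).reshape(-1,3),r,t,K,d)[0][:,0]
def save(n,fn,crop=None,s=1):
    im=viewer.grab_frame(n)[:,:,::-1]
    if crop: im=im[crop[1]:crop[3],crop[0]:crop[2]]
    cv2.imwrite('pics/'+fn,cv2.resize(im,None,fx=s,fy=s,interpolation=cv2.INTER_CUBIC))
E
python3 - <<'E'
from h import *
np.set_printoptions(precision=3,suppress=True)
save('top','t0.png');save('scene','s0.png')
for c in('top','scene'):
    for n,z in(('mallet',.03),('hammer',.02),('wedge',.03),('wedge_butt',.03)):
        for b in finder.boxes_of(n,c)[:5]: print(c,n,b['at'],round(b['p'],2),px2w(c,b['at'],z))
print(bot.read_state())
E
```

```text
top mallet [172.7, 245.8] 0.94 [0.318 0.265 0.03 ]
top mallet [426.5, 308.7] 0.68 [ 0.174 -0.324  0.03 ]
top mallet [380.0, 166.4] 0.62 [ 0.51  -0.229  0.03 ]
top mallet [439.8, 180.5] 0.38 [ 0.475 -0.374  0.03 ]
top hammer [440.6, 180.2] 0.81 [ 0.478 -0.38   0.02 ]
top wedge [244.1, 127.1] 0.74 [0.612 0.107 0.03 ]
top wedge_butt [241.1, 125.2] 0.71 [0.617 0.114 0.03 ]
scene mallet [278.6, 142.9] 0.92 [ 0.222 -0.316  0.03 ]
scene mallet [253.5, 207.9] 0.67 [ 0.506 -0.23   0.03 ]
scene mallet [469.8, 226.4] 0.57 [0.341 0.278 0.03 ]
scene hammer [205.4, 199.6] 0.71 [ 0.522 -0.367  0.02 ]
scene wedge [361.6, 278.8] 0.92 [0.604 0.101 0.03 ]
scene wedge_butt [361.2, 279.5] 0.7 [0.606 0.101 0.03 ]
{'t': 0.5, 'q': array([ 1.282,  0.615, -0.013,  1.423,  0.008,  1.103, -0.04 ]), 'dq': array([-0.   , -0.   ,  0.   , -0.   ,  0.   , -0.001, -0.002]), 'tau': array([ -0.   , -45.839,   0.209, -16.586,  -0.061,   0.014,   0.   ]), 'ee_pos': array([ 0.169, -0.628,  0.236]), 'ee_rot': array([ 0.991,  0.131, -0.   , -0.   ]), 'force': array([ 0.5  , -0.566, -0.64 ]), 'wrist_torque': array([-0.024,  0.023, -0.007]), 'grip_force': 0.0, 'width': 0.09284432506293931}
```

View pics/t0.png

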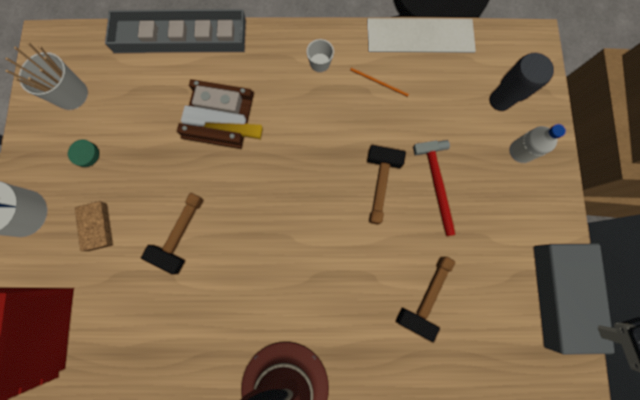

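View pics/s0.png

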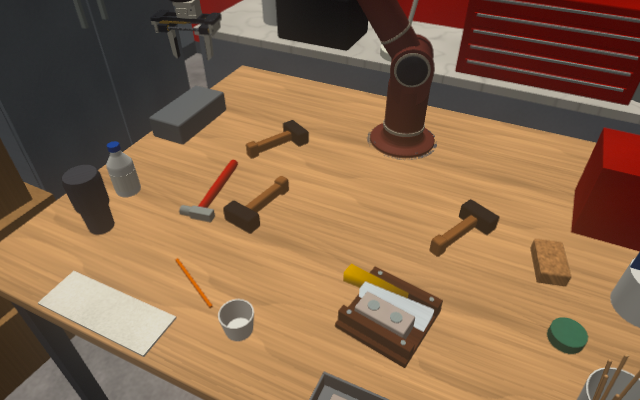

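Three mallet look-alikes in top view: (385,180) at ~0.56 m from the base, (172,240) at ~0.41 m and (430,300) at ~0.37 m. The first is farthest, and its head points away from the robot as described. I'll confirm it in one enlarged crop together with the wedge.

```bash
python3 - <<'E'
import cv2,numpy as np
im=cv2.imread('pics/t0.png')
a=cv2.resize(im[135:235,350:470],None,fx=5,fy=5,interpolation=cv2.INTER_CUBIC)[:500,:400]
b=cv2.resize(im[70:170,200:280],None,fx=5,fy=5,interpolation=cv2.INTER_CUBIC)
cv2.imwrite('pics/c0.png',np.hstack([a,b]))
E
```

```text
(no output)
```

View pics/c0.png

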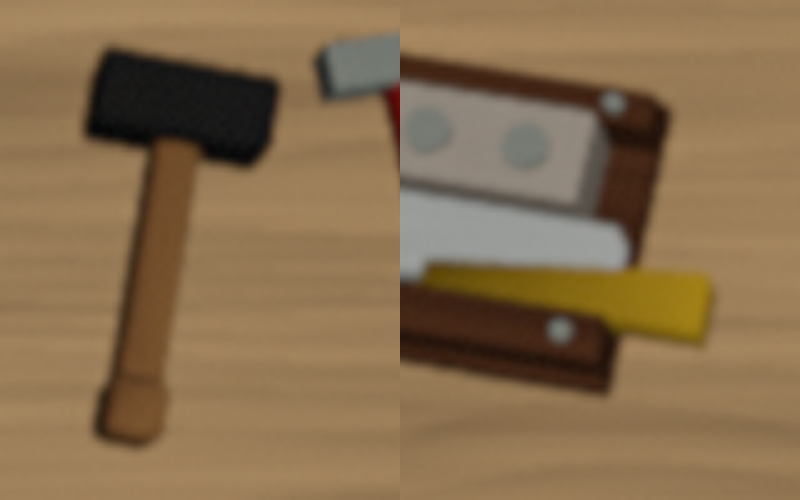

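The crop confirms the black-headed wooden-handled mallet at top px ~(387,157) head and (377,217) knob, with the hammer head close to its right. The wedge butt end edge runs from px ~(262,125) to (261,139).

```bash
python3 - <<'E'
from h import *
from scipy.optimize import least_squares
np.set_printoptions(precision=4,suppress=True)
A=lambda u,v:np.array([350+u/5,135+v/5]); B=lambda u,v:np.array([200+(u-400)/5,70+v/5])
a=px2w('top',A(176,143),.036);b=px2w('top',A(142,375),.036); k=px2w('top',A(133,412),.044)
d=a-b; print('handle len(120)',np.linalg.norm(d),a,b,k,'yaw',np.degrees(np.arctan2(d[1],d[0])))
u=d/np.linalg.norm(d); print('origin',a-u*.04,b+u*.08)
for p in((110,50),(278,85),(90,133),(260,165)): print('head',px2w('top',A(*p),.044))
p=px2w('top',B(712,275),.046);q=px2w('top',B(703,343),.046); print('butt edge',p,q,np.linalg.norm(p-q),(p+q)/2, 'drive yaw',np.degrees(np.arctan2(*(p-q)[1::-1])))
# clamp edges
for s,e in(((420,60),(650,97)),((420,358),(610,392)),((668,108),(610,380))):
    P=px2w('top',B(*s),.058);Q=px2w('top',B(*e),.058);print('edge',P,Q,np.degrees(np.arctan2(*(Q-P)[1::-1])))
for n in('mallet','hammer'): print(n,px2w('top',A(390,118),.02))
E
python3 - <<'E'
import cv2,numpy as np
im=cv2.imread('pics/s0.png')
cv2.imwrite('pics/c1.png',np.hstack([cv2.resize(im[160:250,200:300],None,fx=4,fy=4,interpolation=cv2.INTER_CUBIC),cv2.resize(im[255:345,330:430],None,fx=4,fy=4,interpolation=cv2.INTER_CUBIC)]))
E
```

```text
handle len(120) 0.11599887917111112 [ 0.5157 -0.2412  0.036 ] [ 0.4015 -0.2206  0.036 ] [ 0.3828 -0.2143  0.044 ] yaw -10.241614872223808
origin [ 0.4763 -0.2341  0.036 ] [ 0.4803 -0.2348  0.036 ]
head [ 0.5603 -0.2092  0.044 ]
head [ 0.5426 -0.2903  0.044 ]
head [ 0.5184 -0.1981  0.044 ]
head [ 0.5024 -0.2796  0.044 ]
butt edge [0.6113 0.0587 0.046 ] [0.5762 0.0622 0.046 ] 0.03527214645273094 [0.5937 0.0605 0.046 ] drive yaw -5.676005466050866
edge [0.7201 0.2053 0.058 ] [0.6998 0.0901 0.058 ] -100.0277488599947
edge [0.5646 0.1963 0.058 ] [0.5473 0.1042 0.058 ] -100.63394335259767
edge [0.6939 0.081  0.058 ] [0.5533 0.1045 0.058 ] 170.51582565898073
mallet [ 0.5332 -0.352   0.02  ]
hammer [ 0.5332 -0.352   0.02  ]
```

View pics/c1.png

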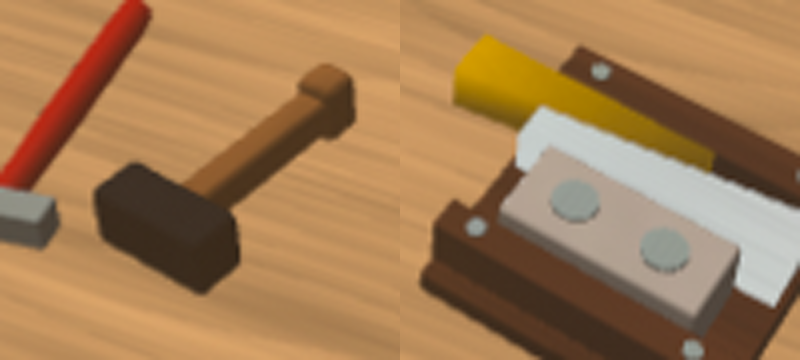

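Emit:
drive_tool:
  series:
    - [[0.8,1,0],[0,0,-0.42],1]
    - [[0.8,1,0],[0,0,-0.42],1]
    - [[0.8,1,0],[0,0,-0.42],1]
    - [[0.8,1,0],[0,0,-0.42],1]
    - [[0.8,1,0],[0,0,-0.42],1]
    - [[0.8,1,0],[0,0,-0.42],1]
    - [[0.8,1,0],[0,0,-0.42],1]
    - [[0.8,1,0],[0,0,-0.42],1]
    - [[0.8,1,0],[0,0,-0.42],1]
    - [[0.8,1,0],[0,0,-0.42],1]
  newtons: 50

```text
t: 1.75
ee_pos: [0.4075, -0.3294, 0.2356]
ee_rot: [0.996, -0.09, -0.0, 0.0]
force: [0.2, -0.9, -0.6]
width: 0.0929
grip_force: 0.0
```

```bash
python3 - <<'E'
from h import *
np.set_printoptions(precision=4,suppress=True)
S=lambda u,v:np.array([330+(u-400)/4,255+v/4]); M=lambda u,v:np.array([200+u/4,160+v/4])
def loc(P): x=np.array([.985,-.173]);y=np.array([.173,.985]); return P[:2]@x,P[:2]@y
for n,p,z in(('butt near top',S(485,38),.046),('butt far top',S(457,70),.046),('clamp near corner',S(578,48),.058),('clamp far corner',S(452,205),.058)):
    P=px2w('scene',p,z);print(n,P,loc(P))
for n,p,z in(('headcorner hi',M(136,163),.044),('headcorner left',M(96,192),.044),('bottom right',M(238,215),.044),('front',M(203,255),.044),('knob',M(328,80),.044),('hjoint',M(203,192),.036),('kjoint',M(308,100),.036)):
    P=px2w('scene',p,z);print(n,P,loc(P))
import scipy.spatial.transform as T
s=bot.read_state();print(s['t'],s['ee_pos'],T.Rotation.from_quat(s['ee_rot']).as_matrix())
E
```

```text
butt near top [0.5894 0.0701 0.046 ] (np.float64(0.5684608989307961), np.float64(0.17102725093153157))
butt far top [0.6167 0.0652 0.046 ] (np.float64(0.5961880577611389), np.float64(0.17095481959159803))
clamp near corner [0.585  0.1211 0.058 ] (np.float64(0.5552633492300683), np.float64(0.22048961584647234))
clamp far corner [0.7069 0.1006 0.058 ] (np.float64(0.6788676269575402), np.float64(0.22134129940055997))
headcorner hi [ 0.5166 -0.2788  0.044 ] (np.float64(0.5571284351948274), np.float64(-0.18528004777322113))
headcorner left [ 0.5504 -0.286   0.044 ] (np.float64(0.5916704113758251), np.float64(-0.18652403287571687))
bottom right [ 0.5312 -0.1956  0.044 ] (np.float64(0.5570987681836645), np.float64(-0.10078029756549285))
front [ 0.5707 -0.1962  0.044 ] (np.float64(0.5960406140014827), np.float64(-0.09456188950839402))
knob [ 0.391  -0.2102  0.044 ] (np.float64(0.42149465540195236), np.float64(-0.13944045867804483))
hjoint [ 0.5148 -0.2316  0.036 ] (np.float64(0.5471783507133018), np.float64(-0.13905798251043314))
kjoint [ 0.4067 -0.2172  0.036 ] (np.float64(0.4381265160374787), np.float64(-0.14359080488621356))
1.75 [ 0.4075 -0.3294  0.2356] [[ 0.9837 -0.1798 -0.0005]
 [-0.1798 -0.9837 -0.0006]
 [-0.0004  0.0007 -1.    ]]
```

Emit:
drive_tool:
  series:
    - [[0.24,0.32,0],[0,0,0],1]
    - [[0.24,0.32,0],[0,0,0],1]
    - [[0.24,0.32,-0.2],[0,0,0],1]
    - [[0.24,0.32,-0.4],[0,0,0],1]
    - [[0.24,0.32,-0.55],[0,0,0],1]
    - [[0.24,0.32,-0.65],[0,0,0],1]
    - [[0.24,0.32,-0.7],[0,0,0],1]
    - [[0.24,0.32,-0.7],[0,0,0],1]

```text
t: 2.75
ee_pos: [0.4804, -0.2323, 0.0252]
ee_rot: [0.996, -0.089, -0.001, -0.0]
force: [0.2, 0.1, 0.9]
width: 0.0929
grip_force: 0.0
```

```bash
python3 - <<'E'
from h import *
save('scene','s1.png',(170,120,330,240),5)
s=bot.read_state();print(s['t'],s['ee_pos'],s['force'])
E
```

```text
2.8 [ 0.48113927 -0.23239338  0.02608104] [ 0.28088172  0.39902683 -0.09152474]
```

View pics/s1.png

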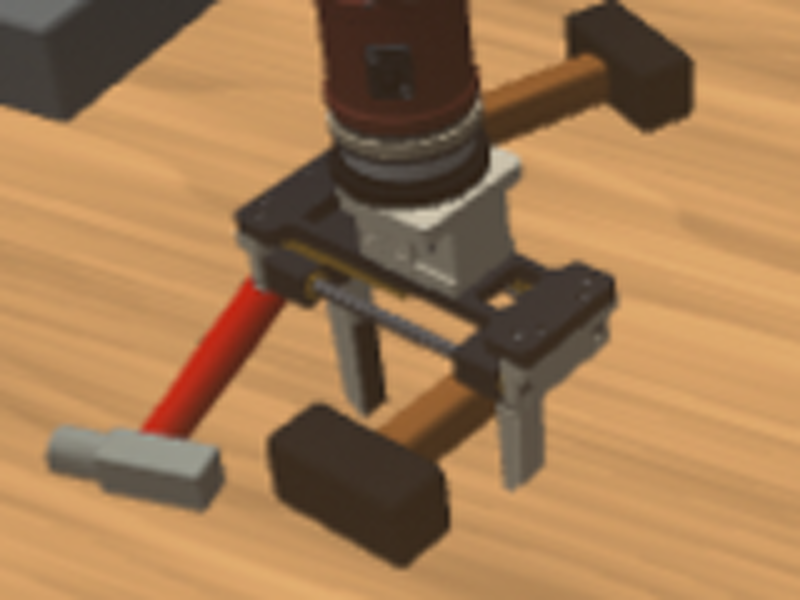

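The fingers straddle the handle just behind the head, clear of the hammer. I'll close and lift.

Emit:
drive_tool:
  series:
    - [[0,0,0],[0,0,0],0]
    - [[0,0,0],[0,0,0],0]
    - [[0,0,0],[0,0,0],0]
    - [[0,0,0],[0,0,0],0]
    - [[0,0,0],[0,0,0],0]
    - [[0,0,0],[0,0,0],0]
    - [[0,0,0.03],[0,0,0],0]
    - [[0,0,0.1],[0,0,0],0]
    - [[0,0,0.2],[0,0,0],0]
    - [[0,0,0.3],[0,0,0],0]
    - [[0,0,0.3],[0,0,0],0]
  newtons: 55

```text
t: 4.18
ee_pos: [0.4819, -0.2322, 0.1175]
ee_rot: [0.996, -0.088, 0.002, 0.001]
force: [1.0, 0.3, -3.1]
width: 0.0233
grip_force: 54.9
```

```bash
python3 - <<'E'
from h import *
np.set_printoptions(precision=4,suppress=True)
s=bot.read_state();print(s['t'],s['ee_pos'],s['force'],s['wrist_torque'],s['width'],s['grip_force'])
x=np.array([.985,-.173,0]);y=np.array([.173,.985,0])
a=viewer.grab_frame('scene')[:,:,::-1][110:260,170:330]
cv2.imwrite('pics/s2.png',cv2.resize(a,None,fx=4,fy=4,interpolation=cv2.INTER_CUBIC))
E
```

```text
4.175 [ 0.4819 -0.2322  0.1175] [ 1.0305  0.3017 -3.1492] [ 0.0324  0.11   -0.0011] 0.02327859494700318 54.854798913002014
```

View pics/s2.png

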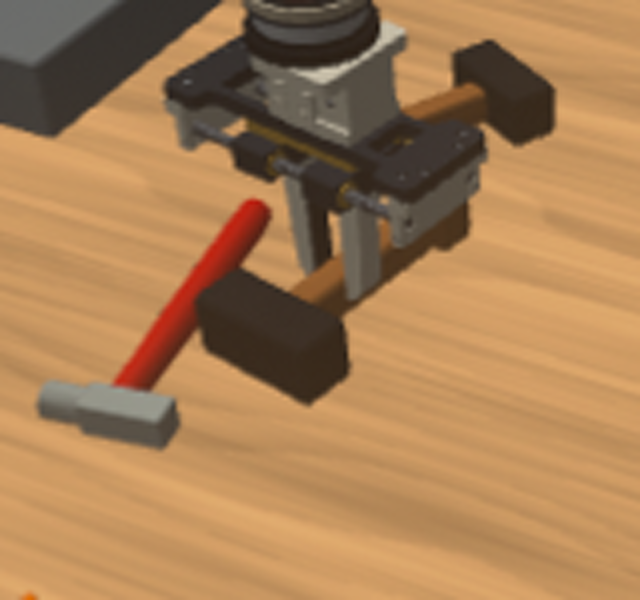

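Emit:
drive_tool:
  series:
    - [[0.02,0.12,0],[0,0,0],0]
    - [[0.05,0.3,0],[0,0,0],0]
    - [[0.08,0.45,0],[0,0,0],0]
    - [[0.11,0.6,0],[0,0,0],0]
    - [[0.13,0.7,0],[0,0,0],0]
    - [[0.13,0.74,0],[0,0,0],0]
    - [[0.13,0.74,-0.1],[0,0,0],0]
    - [[0.13,0.74,-0.2],[0,0,0],0]
    - [[0.13,0.74,-0.26],[0,0,0],0]
    - [[0.13,0.74,-0.27],[0,0,0],0]
    - [[0.13,0.74,-0.27],[0,0,0],0]

```text
t: 5.6
ee_pos: [0.5184, -0.0116, 0.0371]
ee_rot: [0.996, -0.09, -0.001, 0.0]
force: [-7.1, -0.2, 23.6]
width: 0.0237
grip_force: 55.0
```

```bash
python3 - <<'E'
from h import *
np.set_printoptions(precision=4,suppress=True)
s=bot.read_state();print(s['t'],s['ee_pos'],s['ee_rot'],s['force'],s['wrist_torque'])
a=viewer.grab_frame('scene')[:,:,::-1][220:320,310:410]; b=viewer.grab_frame('top')[:,:,::-1][90:190,200:300]
cv2.imwrite('pics/s3.png',np.hstack([cv2.resize(i,None,fx=4,fy=4,interpolation=cv2.INTER_CUBIC) for i in(a,b)]))
E
```

```text
5.6 [ 0.5184 -0.0116  0.0371] [ 0.9959 -0.0901 -0.0011  0.0005] [-7.1098 -0.2081 23.5726] [ 0.1078  1.4586 -0.0659]
```

View pics/s3.png

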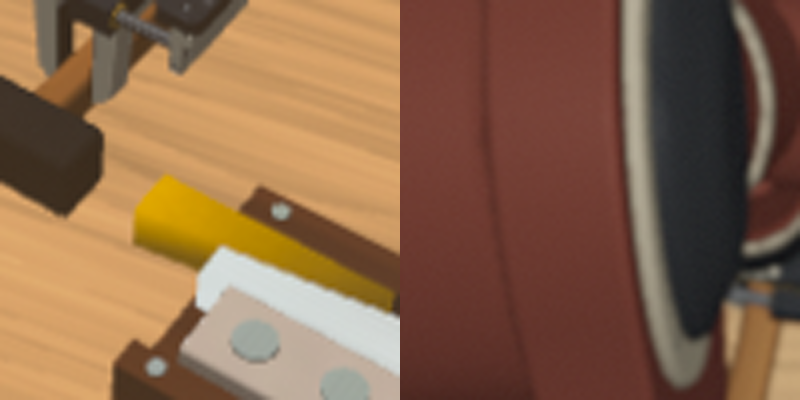

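Emit:
drive_tool:
  series:
    - [[0,0,0.03],[0,0,0],0]
    - [[0,0,0.05],[0,0,0],0]
    - [[0,0,0.05],[0,0,0],0]
    - [[0,0,0.05],[0,0,0],0]

```text
t: 6.2
ee_pos: [0.5195, -0.0098, 0.0491]
ee_rot: [0.996, -0.088, -0.001, 0.0]
force: [1.1, 0.0, -3.6]
width: 0.0237
grip_force: 54.9
```

```bash
python3 - <<'E'
from h import *
np.set_printoptions(precision=4,suppress=True)
s=bot.read_state();print(s['t'],s['ee_pos'],s['ee_rot'],s['force'],s['wrist_torque'],s['q'])
save('scene','s4.png',(240,180,400,300),5)
E
```

```text
6.2 [ 0.5195 -0.0098  0.0491] [ 0.9961 -0.0885 -0.0005  0.0001] [ 1.0692  0.0239 -3.6271] [0.0628 0.1495 0.0113] [-0.06    0.6869  0.0559  1.9796 -0.0771  0.4781 -1.6962]
```

View pics/s4.png

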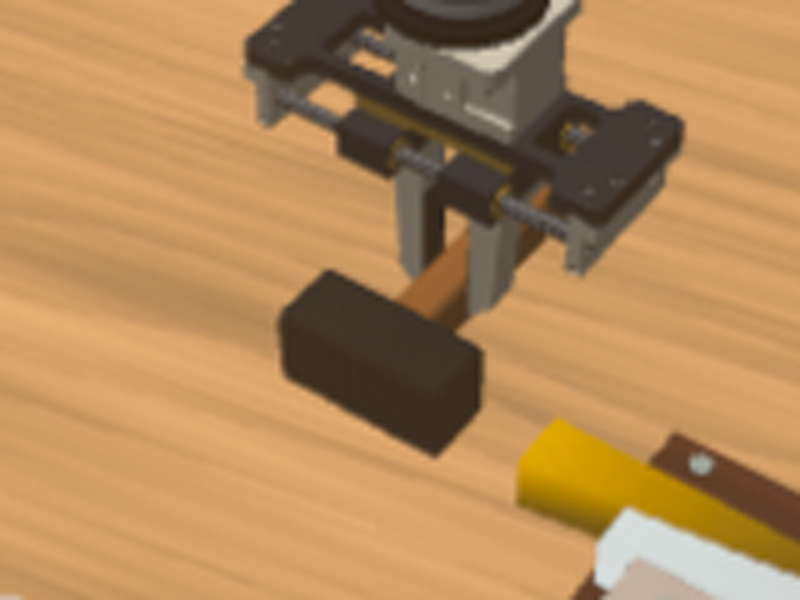

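```bash
python3 - <<'E'
from h import *
from scipy.spatial.transform import Rotation as Ro
from scipy.optimize import least_squares
np.set_printoptions(precision=4,suppress=True)
O=np.array([(40,-45,44),(80,-45,44),(40,45,44),(80,45,0),(80,-45,0),(40,45,0)])/1000
I=np.array([(330,270),(280,315),(482,350),(437,455),(283,377),(480,408)])/5+[240,180]
def tr(p): return Ro.from_euler('ZYX',[p[3],p[4],0]).apply(O)+p[:3]
for fixpitch in(None,0.,-.05,-.1,.1):
    f=lambda p:(w2px('scene',tr(np.r_[p[:4],p[4] if fixpitch is None else fixpitch]))-I).ravel()
    r=least_squares(f,[.52,-.01,.023,-.177,0]);print(fixpitch,r.x,'deg',np.degrees(r.x[3:]),'rms',np.sqrt(np.mean(r.fun**2)))
# wedge butt corners
for n,p in(('near top',(560,420)),('far top',(520,462))):
    P=px2w('scene',np.array(p)/5+[240,180],.046);print(n,P,P[:2]@[.985,-.173],P[:2]@[.173,.985])
E
```

```text
None [ 0.4713 -0.0327 -0.0472 -0.1729 -0.005 ] deg [-9.9039 -0.2863] rms 0.42321879246056454
0.0 [ 0.4714 -0.0325 -0.0467 -0.1744  0.    ] deg [-9.9946  0.    ] rms 0.42376100594421545
-0.05 [ 0.4705 -0.0345 -0.0519 -0.1586  0.    ] deg [-9.085  0.   ] rms 0.4640708804390369
-0.1 [ 0.4699 -0.0365 -0.0569 -0.1426  0.    ] deg [-8.1713  0.    ] rms 0.5802008618603809
0.1 [ 0.4743 -0.0281 -0.0354 -0.2057  0.    ] deg [-11.7838   0.    ] rms 0.6278219192955036
near top [0.5874 0.071  0.046 ] 0.5663059029507148 0.17158714696815774
far top [0.6167 0.0646 0.046 ] 0.596261684608684 0.17036673616894624
```

```bash
python3 - <<'E'
from h import *
from scipy.spatial.transform import Rotation as Ro
from scipy.optimize import least_squares
np.set_printoptions(precision=4,suppress=True)
O=np.array([(40,-45,44),(80,-45,44),(40,45,44),(80,45,0),(80,-45,0),(40,45,0)])/1000
I=np.array([(330,270),(280,315),(482,350),(437,455),(283,377),(480,408)])/5+[240,180]
T=np.array([.5195,-.0098,.0491])
def f(p): return (w2px('scene',Ro.from_euler('ZYX',[p[2],p[3],0]).apply(O-[p[0],0,p[1]])+T)-I).ravel()
r=least_squares(f,[0,.025,-.177,0]);print(r.x,np.degrees(r.x[2:]),np.sqrt(np.mean(r.fun**2)));print(f([0,.0258,-.18,0]).reshape(-1,2))
print(f([0,.0258,-.18,.1]).reshape(-1,2));print(f([0,.0258,-.18,-.1]).reshape(-1,2))
f2=lambda q:f([q[0],.0258,-.178,q[1]])
r=least_squares(f2,[0,0]);print(r.x,r.fun.reshape(-1,2))
b=np.array([(k,y,0) for k in(-.11,.08) for y in(0,)])
E
```

```text
[ 0.0033  0.0406 -0.2179  0.071 ] [-12.4841   4.0688] 1.0687267148520128
[[-1.0862 -5.7234]
 [-1.8766 -4.572 ]
 [ 1.1857 -5.1833]
 [-0.4056 -1.7049]
 [-1.7394 -3.4617]
 [ 1.1247 -3.2634]]
[[-1.4708 -4.0391]
 [-2.1277 -1.6662]
 [ 0.7315 -3.463 ]
 [ 0.3303 -0.203 ]
 [-0.8198 -1.8999]
 [ 1.7694 -2.8536]]
[[-0.5932 -7.4544]
 [-1.3988 -7.6521]
 [ 1.7411 -6.9582]
 [-0.9418 -3.5302]
 [-2.4596 -5.3306]
 [ 0.5768 -3.8612]]
[-0.0023  0.1766] [[-2.2731 -2.0642]
 [-2.745   1.1921]
 [-0.0671 -1.4673]
 [ 0.5218  1.4766]
 [-0.551  -0.1625]
 [ 1.8148 -1.9566]]
```

```bash
cat > fit.py <<'E'
from h import *
from scipy.spatial.transform import Rotation as Ro
from scipy.optimize import least_squares
np.set_printoptions(precision=4,suppress=True)
O=np.array([(40,-45,44),(80,-45,44),(40,45,44),(80,45,0),(80,-45,0),(40,45,0)])/1000
D={'s1':([(320,405),(270,437),(448,478),(403,567),(277,500),(448,525)],5,(170,120),(.4808,-.2324,.0258)),
's2':([(238,268),(198,298),(347,332),(308,404),(203,346),(348,372)],4,(170,110),(.4819,-.2322,.1175)),
's4':([(330,270),(280,315),(482,350),(437,455),(283,377),(480,408)],5,(240,180),(.5195,-.0098,.0491))}
for k,(c,s,o,T) in D.items():
    I=np.array(c)/s+o;T=np.array(T)
    P=lambda p:Ro.from_euler('ZYX',[p[2],p[3],0]).apply(O-[p[0],0,p[1]])+T
    f=lambda p:np.r_[(w2px('scene',P(p))-I).ravel(),(p[2]+.178)/.02,p[0]/.005]
    for pit in (0,None):
        g=(lambda p:f(np.r_[p[:3],0])) if pit==0 else f
        r=least_squares(g,[0,.025,-.177,0]);print(k,'slide,h,yaw,pitch',r.x,'underside',T[2]-r.x[1],'rms',np.sqrt(np.mean(r.fun**2)))
E
python3 fit.py
```

```text
s1 slide,h,yaw,pitch [ 0.0012  0.0277 -0.1979  0.    ] underside -0.0019329602604067943 rms 1.2982395777007496
s1 slide,h,yaw,pitch [ 0.0012  0.029  -0.1949 -0.0257] underside -0.0032333793647859425 rms 1.2923061531569002
s2 slide,h,yaw,pitch [ 0.0012  0.0443 -0.2037  0.    ] underside 0.07319935451442117 rms 1.4123228961301377
s2 slide,h,yaw,pitch [ 0.0016  0.0455 -0.2007 -0.0232] underside 0.07204299722284838 rms 1.4073314573876365
s4 slide,h,yaw,pitch [ 0.0023  0.0413 -0.1851  0.    ] underside 0.007800527136010503 rms 1.0590480315386852
s4 slide,h,yaw,pitch [ 0.002   0.0396 -0.1901  0.0388] underside 0.009504896828218264 rms 1.041750699530875
```

The fit shows that the mallet was gripped late in the lift. It is level, with its underside ~15 mm lower relative to the TCP than planned. That explains the bench contact, and its present height (~10 mm) is right for tapping. First tap: about 55 mm along the drive direction.

Emit:
drive_tool:
  series:
    - [[0.02,0.03,0],[0,0,0],0]
    - [[0.03,0.07,0],[0,0,0],0]
    - [[0.035,0.11,0],[0,0,0],0]
    - [[0.041,0.14,0],[0,0,0],0]
    - [[0.045,0.16,0],[0,0,0],0]
    - [[0.048,0.178,0],[0,0,0],0]
    - [[0.048,0.178,0],[0,0,0],0]
  newtons: 60

```text
t: 7.12
ee_pos: [0.5336, 0.0436, 0.0495]
ee_rot: [0.996, -0.088, -0.001, 0.0]
force: [-1.1, -3.8, -1.6]
width: 0.0232
grip_force: 59.9
```

```bash
python3 - <<'E'
from h import *
np.set_printoptions(precision=4,suppress=True)
s=bot.read_state();print(s['t'],s['ee_pos'],s['ee_rot'],s['force'],s['wrist_torque'],'y\'',s['ee_pos'][:2]@[.173,.985])
save('scene','s5.png',(290,200,410,310),5)
E
```

```text
7.125 [0.5336 0.0436 0.0495] [ 0.9961 -0.0884 -0.0006  0.0002] [-1.0921 -3.7819 -1.571 ] [-0.5454  0.4774 -0.053 ] y' 0.13528047583817593
```

View pics/s5.png

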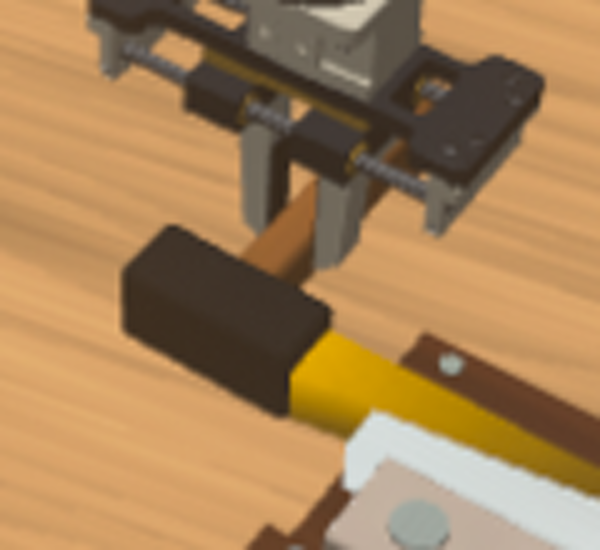

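The mallet face is flat on the butt at crop (300,370), with ~4 N. The wedge has moved ~9 mm by the pixel shift. I'll push a few mm more for margin, then draw back.

Emit:
drive_tool:
  series:
    - [[0.005,0.03,0],[0,0,0],0]
    - [[0.006,0.035,0],[0,0,0],0]
    - [[0.006,0.035,0],[0,0,0],0]
    - [[0,0,0],[0,0,0],0]
    - [[-0.014,-0.08,0],[0,0,0],0]
    - [[-0.014,-0.08,0],[0,0,0],0]
    - [[-0.014,-0.08,0],[0,0,0],0]
    - [[-0.014,-0.08,0],[0,0,0],0]
    - [[-0.014,-0.08,0],[0,0,0],0]

```text
t: 8.3
ee_pos: [0.5303, 0.0207, 0.0497]
ee_rot: [0.996, -0.088, 0.0, -0.0]
force: [0.3, -0.4, -2.8]
width: 0.0234
grip_force: 59.9
```

```bash
python3 - <<'E'
from h import *
np.set_printoptions(precision=4,suppress=True)
s=bot.read_state();print(s['t'],s['ee_pos'],s['ee_rot'],s['force'],s['wrist_torque'],"y'",s['ee_pos'][:2]@[.173,.985])
save('scene','s6.png',(290,200,450,310),5)
E
```

```text
8.3 [0.5303 0.0207 0.0497] [ 0.9962 -0.0876  0.0002 -0.0004] [ 0.2983 -0.4391 -2.8184] [ 0.0286  0.1169 -0.0087] y' 0.11217587015695214
```

View pics/s6.png

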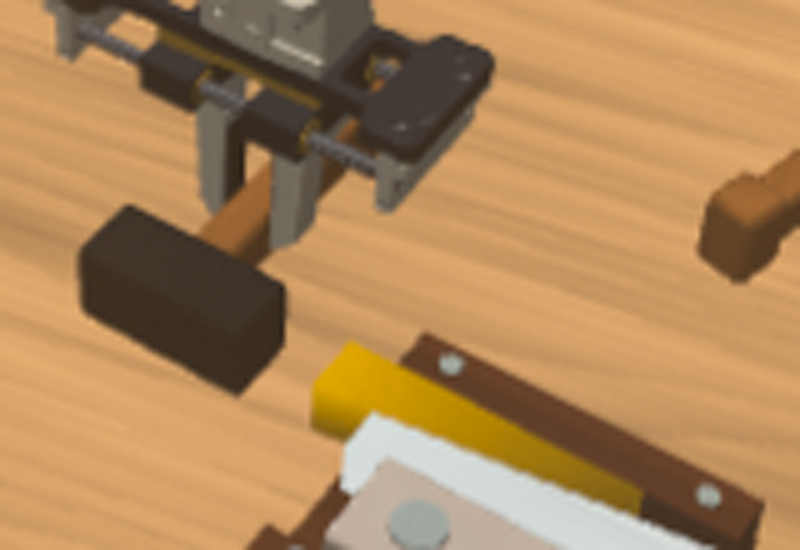

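Drawn back cleanly: the mallet face at crop (265,340) is ~35 mm off the butt at (335,385), with the wedge part-way in. I'll start the second tap.

Emit:
drive_tool:
  series:
    - [[0.006,0.04,0],[0,0,0],0]
    - [[0.014,0.08,0],[0,0,0],0]
    - [[0.02,0.11,0],[0,0,0],0]
    - [[0.024,0.135,0],[0,0,0],0]
    - [[0.027,0.15,0],[0,0,0],0]
    - [[0.027,0.15,0],[0,0,0],0]

```text
t: 9.1
ee_pos: [0.5372, 0.0622, 0.0496]
ee_rot: [0.996, -0.09, -0.001, 0.002]
force: [-1.5, -5.4, 0.1]
width: 0.0235
grip_force: 60.0
```

Emit:
drive_tool:
  series:
    - [[0.001,0.007,0],[0,0,0],0]
    - [[0.001,0.007,0],[0,0,0],0]

```text
t: 9.35
ee_pos: [0.537, 0.0625, 0.0496]
ee_rot: [0.996, -0.091, -0.001, 0.003]
force: [-3.2, -7.2, 0.9]
width: 0.0237
grip_force: 60.0
```

Emit:
drive_tool:
  series:
    - [[0.001,0.007,0],[0,0,0],0]
    - [[0.002,0.014,0],[0,0,0],0]
    - [[0.002,0.014,0],[0,0,0],0]

```text
t: 9.72
ee_pos: [0.5367, 0.0632, 0.0496]
ee_rot: [0.996, -0.093, -0.002, 0.005]
force: [-4.0, -12.6, 3.0]
width: 0.0234
grip_force: 60.2
```

```bash
python3 - <<'E'
from h import *
np.set_printoptions(precision=4,suppress=True)
s=bot.read_state();print(s['t'],s['ee_pos'],s['ee_rot'],s['force'],s['wrist_torque'],"y'",s['ee_pos'][:2]@[.173,.985])
save('scene','s7.png',(290,200,450,310),5)
E
```

```text
9.725 [0.5367 0.0632 0.0496] [ 0.9957 -0.0929 -0.0024  0.0046] [ -4.0098 -12.6153   2.9826] [-2.5888  0.8956 -0.5709] y' 0.15512531720245618
```

View pics/s7.png

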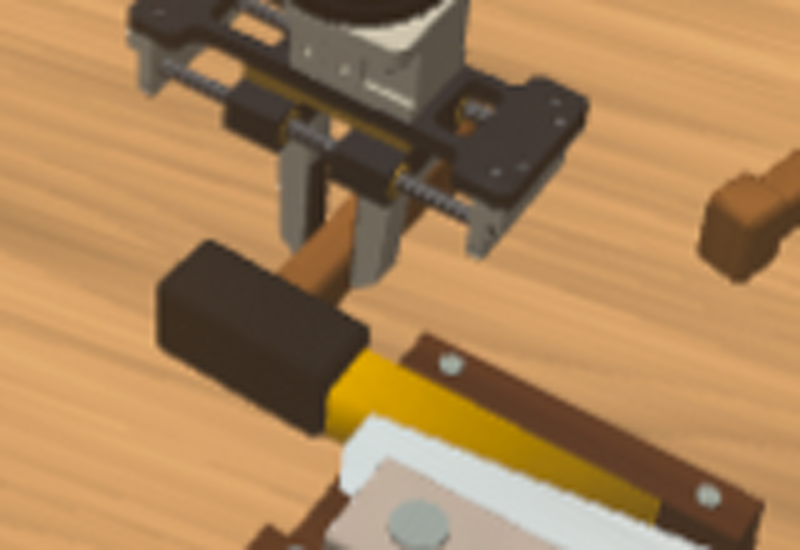

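The contact force rises to 12.6 N with no further travel, so the wedge is against its stop. The exposed length also fits the ~15 mm tight gap. Next I'll draw back and lower the mallet.

Emit:
drive_tool:
  series:
    - [[-0.01,-0.05,0],[0,0,0],0]
    - [[-0.023,-0.13,0],[0,0,0],0]
    - [[-0.035,-0.2,0],[0,0,0],0]
    - [[-0.035,-0.2,0],[0,0,0],0]
    - [[-0.035,-0.2,-0.015],[0,0,0],0]
    - [[-0.035,-0.2,-0.03],[0,0,0],0]
    - [[-0.035,-0.2,-0.03],[0,0,0],0]

```text
t: 10.65
ee_pos: [0.5282, 0.0122, 0.04]
ee_rot: [0.996, -0.088, -0.001, -0.0]
force: [-0.6, -0.3, -3.5]
width: 0.0237
grip_force: 59.9
```

```bash
python3 - <<'E'
from h import *
np.set_printoptions(precision=4,suppress=True)
s=bot.read_state();print(s['t'],s['ee_pos'],s['ee_rot'],s['force'],s['wrist_torque'])
for b in finder.boxes_of('wedge','scene')[:1] if viewer.grab_frame('scene') is not None else []: print(b)
E
```

```text
10.65 [0.5282 0.0122 0.04  ] [ 0.9962 -0.0875 -0.0006 -0.0003] [-0.6181 -0.322  -3.5177] [0.1107 0.1552 0.0289]
{'at': [380.1, 286.5], 'p': 0.77}
```

Emit:
drive_tool:
  series:
    - [[0,0,-0.005],[0,0,0],0]
    - [[0,0,-0.01],[0,0,0],0]
    - [[0,0,-0.01],[0,0,0],0]

```text
t: 11.12
ee_pos: [0.5286, 0.011, 0.0376]
ee_rot: [0.996, -0.088, 0.0, -0.0]
force: [-0.5, -0.3, -3.0]
width: 0.0234
grip_force: 59.9
```

Emit:
drive_tool:
  series:
    - [[0,0,-0.005],[0,0,0],0]
    - [[0,0,-0.01],[0,0,0],0]
    - [[0,0,-0.01],[0,0,0],0]

```text
t: 11.5
ee_pos: [0.5286, 0.0111, 0.0371]
ee_rot: [0.996, -0.088, 0.0, -0.0]
force: [-4.3, -0.1, 16.0]
width: 0.0235
grip_force: 59.9
```

On the bench (16 N up). I'll release and rise.

Emit:
drive_tool:
  series:
    - [[0,0,0.006],[0,0,0],0]
    - [[0,0,0.006],[0,0,0],1]
    - [[0,0,0.006],[0,0,0],1]
    - [[0,0,0.006],[0,0,0],1]
    - [[0,0,0.006],[0,0,0],1]
    - [[0,0,0.006],[0,0,0],1]
    - [[0,0,0.006],[0,0,0],1]
    - [[0,0,0.006],[0,0,0],1]
    - [[0,0,0.15],[0,0,0],1]
    - [[0,0,0.3],[0,0,0],1]
    - [[0,0,0.5],[0,0,0],1]
    - [[0,0,0.6],[0,0,0],1]

```text
t: 13.0
ee_pos: [0.5297, 0.011, 0.218]
ee_rot: [0.996, -0.088, 0.003, -0.0]
force: [0.7, -0.3, -0.1]
width: 0.0928
grip_force: 0.0
```

Emit:
drive_tool:
  series:
    - [[-0.1,-0.3,0.1],[0,0,0],1]
    - [[-0.15,-0.6,0.1],[0,0,0],1]
    - [[-0.15,-0.9,0.1],[0,0,0],1]
    - [[-0.15,-1,0.1],[0,0,0],1]
    - [[-0.15,-1,0.1],[0,0,0],1]
    - [[-0.15,-1,0.1],[0,0,0],1]

```text
t: 13.75
ee_pos: [0.481, -0.2955, 0.2446]
ee_rot: [0.996, -0.094, -0.0, 0.002]
force: [0.4, 0.2, 0.3]
width: 0.0929
grip_force: 0.0
```

```bash
python3 - <<'E'
from h import *
s=bot.read_state();print(s['t'],s['ee_pos'],s['force'],s['width'])
a=viewer.grab_frame('scene')[:,:,::-1][210:310,310:410]; b=viewer.grab_frame('top')[:,:,::-1][80:180,200:300]
cv2.imwrite('pics/s8.png',np.hstack([cv2.resize(i,None,fx=4,fy=4,interpolation=cv2.INTER_CUBIC) for i in(a,b)]))
E
```

```text
13.75 [ 0.48095636 -0.29554754  0.24459821] [0.41685377 0.19786508 0.25117335] 0.09285317110924357
```

View pics/s8.png

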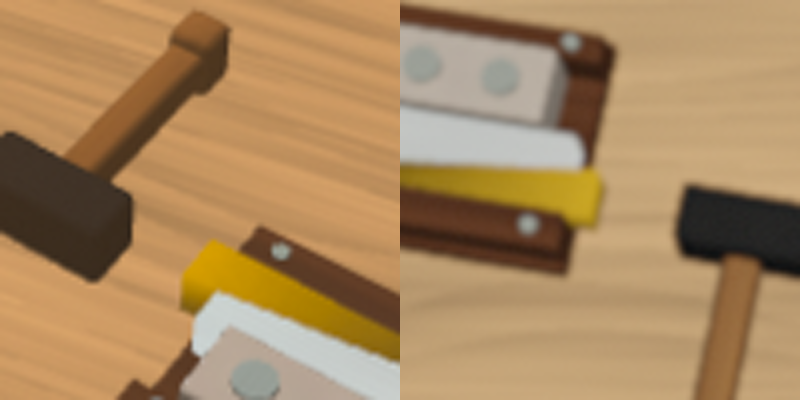

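The mallet lies flat, ~35 mm clear of the wedge in the scene crop at (120,220). The wedge butt sits ~15 mm out of the clamp end in the top crop at (600,200), which is the tight gap. Handing in.

```bash
python3 -c "
from rig import bot
print(bot.close_job())"
```

```text
the job is handed in; nothing more can be done
None
```

The wedge was tapped home in two taps, the mallet laid flat and released, and the job handed in at about 14 s with no verdict reported back; I viewed 12 pictures, over the limit of 10.

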